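# Height check under the gauge bar

## Task

Check that the small wooden block clears the height limit: slide it along the table, long way first, into the open side of the fixed steel height gauge, under its cross bar, until its leading end rests square against the stop at the back. Do not lift the block off the table and leave the pipe ring and the tin where they are; let go at the end.

Things in the scene. Friction and masses are not known exactly. Their poses are not given: they have to be found in the camera images.
- wood_block: plain beech block lying flat, 45 mm wide (its x axis), 96 mm long (its y axis), 35 mm high, about 0.11 kg; origin at the centre of its underside, z up. Either end may lead.
- height_gauge: low steel gauge fixed to the table; origin on the table under the middle of the bar; +y is the way in, from the open side to the stop. Bar along x, y -7 to 7 mm, underside 42, top 56 mm up (screws 61). Posts and 12 mm high side rails at x = -64 and 64 mm leave 108 mm between; rails span y -17 to 83. Stop 24 mm high, face at y = 64 mm, so the block's origin ends at y = 16. Bare table inside
- pipe_ring: bystander: upright grey plastic pipe ring, 63 mm diameter, 43 mm high, open in the middle; origin at the centre of its underside
- tin_2: bystander: round closed aluminium tin, 62 mm diameter, 34 mm high; origin at the centre of its underside
Things that resemble listed ones, but are neither listed nor needed, are in the scene too. There is more than one size of the wood_block; the job needs the smallest.

How it is judged:
At the end, for the whole second after the job is handed in: The block lies flat on the table under the bar, between the rails, its leading end within 10 mm of the stop, its length within 0.2 rad (11 degrees) of the gauge's y axis, released and at rest (y of wood_block in the frame of height_gauge between 0.006 and 0.025 m and x of wood_block in the frame of height_gauge between -0.04 and 0.04 m and angle between the y axis of wood_block and the y axis of height_gauge, either way round below 0.2 rad and angle between wood_block's own z axis and vertical below 0.1 rad and height (world z) of wood_block below 0.005 m and linear speed of wood_block below 0.01 m/s); the robot touches nothing.
It fails at once if the block is lifted more than 25 mm off the table (height (world z) of wood_block above 0.025 m).
It fails at once if the pipe ring is moved by more than 20 mm (distance of pipe_ring from where it was at the start of the episode above 0.02 m).
It fails at once if the tin is moved by more than 20 mm (distance of tin_2 from where it was at the start of the episode above 0.02 m).
It also fails if it takes over 45 s, if anything falls off the work surface, if the arm or the gripper's body presses on something with over 40 N, if the wrist force passes 120 N, or if a joint passes its speed limit or range.

## Robot

A 7-joint arm with a two-finger parallel gripper is mounted at the origin on the work surface; the furniture and walls round the work are solid. World frame = base frame: x ahead of the robot, y to its left, z up, the work surface at z = 0. Lengths are in m, angles in rad, forces in N, time in s.
With the tool pointing down it reaches from about 0.4 to 0.9 m from the base axis. Payload 5.5 kg.
Tool frame: the origin (TCP) lies at the very end of the fingers, on their centre line; the grasp point (between the pads) lies 19 mm behind it; z points along the fingers, y is the direction in which the jaws open and shut (so a half turn about z gives the same grasp; the last joint's range is limited). The gripper opens to 92 mm and grips with 3 to 60 N. Pads are 19 mm wide; open, the fingers measure 130 mm over their backs; the gripper's body (75 mm by 190 mm) begins 47 mm behind the grasp point.
Start: joints at [1.425, 0.501, -0.427, 1.55, 0.221, 1.138, -0.21], TCP at [0.258, -0.596, 0.227] pointing down, gripper open.
Joint ranges: [-2.88, 2.88], [-0.31, 2.03], [-1.54, 1.56], [0.2, 2.42], [-1.41, 4.55], [0.19, 2.02], [-2.57, 2.57]. Speed limits (rad/s): [2.57, 2.57, 3.14, 3.14, 3.14, 3.14, 3.14].

## Interface

Orientations are given as a unit quaternion [w, x, y, z].
In Python, from station import bot, camera, camera_params, ticket gives the robot as it stands. The module is installed in compiled form; this text tells all that it offers.
- The arm moves only by the tool carry_out, never from a script. Its argument "steps" is a list of rows, each a list of 7 numbers: the turn, a rotation vector about the tool's x, y, z in rad, then the shift along the tool's x, y, z in cm, then the opening, from 0 (shut) to 1 (fully open). In form: [[rx, ry, rz, dx, dy, dz, claw], ...]. A call has 1 to 12 rows; each row shifts and turns the pose as measured when the row begins, along the tool's axes as they then stand; what a row does not reach is not made up. A row lasts 1/12 s, in which the tool goes at most 41.7 mm and 7.16 degrees, less where a joint would pass 70% of its speed; a pose out of reach is approached as far as the arm can. A call with a gripper value outside its range is refused whole. The fingers move at their own pace and stop on an object; "force" is the grip in N (left out, the last holds). Time passes only in rows, so rows that do not move let the fingers close. It gives the time, the measured TCP pose, the force and the opening at its end, in the units of the state.
- bot.observe(): the state, without advancing time (a new reading comes with each control period).
- camera(name): name is "side" or "top" or "wrist"; returns (picture, depth): 384x512x3 uint8, red, green, blue; 384x512 float32, m along the optical axis (not along the pixel's ray), 0 where there is no reading.
- camera_params(name): a dict with "fx", "fy", "cx", "cy" (pixels), "k1" (the pictures are not rectified: a ray, as slopes to the right and down, at radius r is drawn at 1 + k1 r^2 times it, then the intrinsics apply), "T" (4x4, takes a point from camera to world coordinates). Camera axes: x right, y up, looking along -z (the intrinsics and any distortion apply to the point x, -y, -z); pixel columns grow to the right and rows downward; lengths in m; the calibration is good to about 2 mm. A picture is of the moment at which its call begins: read the wrist's pose just before it. camera_params takes no time and is no camera call; for the wrist camera it gives the pose at the moment of the call.
- ticket.sign_off(): hands the job in, once; it reports no verdict.
The state is a dict: "t": time; "joints": joint angles; "joint_velocities": joint speeds; "effort": joint torques, N m; "position": TCP position; "ee_rot": TCP orientation; "contact_force": force on the tool from outside, world axes, zero at the start; "moment": the same for the moment, N m; "width": finger opening in m.
Only numpy, scipy, OpenCV 4.12 (cv2) and the standard library are available. Lean on these libraries where they do the work, as an engineer would, in place of code of your own. Each camera call takes 0.05 s, during which the arm holds its last target.

## Working session

There is one attempt and no reset: what is moved stays moved. The work goes in short steps, Python scripts to look and compute and a tool call to move; the robot and the scene stay as the last step left them, time stands still between calls to the robot, and variables do not carry over. Pictures are saved under pics/ and viewed, and the job is handed in when it is done.

Besides the shell and the picture viewer there is one more tool, called after "Emit:" as name(argument=value, ...) on one line, values as JSON. carry_out: Moves the arm, as the interface text tells. Its arguments: {"type":"object","properties":{"steps":{"type":"array","items":{"type":"array","items":{"type":"number"}}},"force":{"type":"number"}},"required":["steps"]}

```bash
mkdir -p pics; cat > h.py <<'E'
import numpy as np,cv2
from station import bot,camera,camera_params,ticket
E
python3 - <<'E'
from h import *
for n in ["side","top"]:
    im,d=camera(n); p=camera_params(n)
    np.savez(f"{n}0.npz",im=im,d=d,**p)
    cv2.imwrite(f"pics/{n}0.png",cv2.resize(im[:,:,::-1],None,fx=1.5,fy=1.5))
    print(n,{k:np.round(v,3).tolist() for k,v in p.items()})
s=bot.observe(); print(s['t'],s['position'],s['ee_rot'],s['width'])
E
```

```text
side {'fx': 484.616, 'fy': 484.616, 'cx': 249.716, 'cy': 186.712, 'k1': -0.186, 'T': [[-0.823, 0.316, -0.473, -0.095], [-0.568, -0.429, 0.702, 0.834], [0.019, 0.846, 0.532, 0.706], [0.0, 0.0, 0.0, 1.0]]}
top {'fx': 358.577, 'fy': 358.577, 'cx': 264.563, 'cy': 196.285, 'k1': 0.018, 'T': [[0.026, 0.991, -0.132, 0.375], [-0.999, 0.02, -0.041, -0.06], [-0.038, 0.133, 0.99, 0.892], [0.0, 0.0, 0.0, 1.0]]}
0.1 [ 0.25812199 -0.59588938  0.22579288] [-8.43130101e-04  9.79176336e-01  2.03009785e-01 -1.40876260e-04] 0.09176050834632417
```

View pics/top0.png

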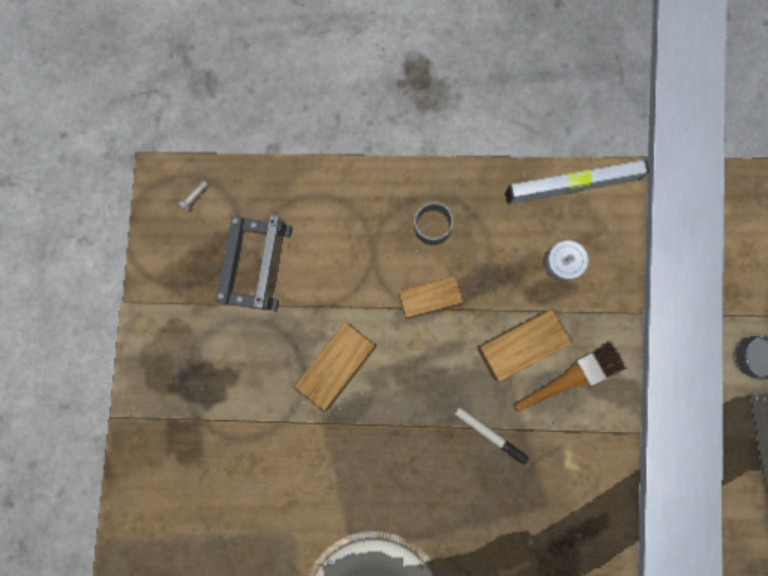

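View pics/side0.png

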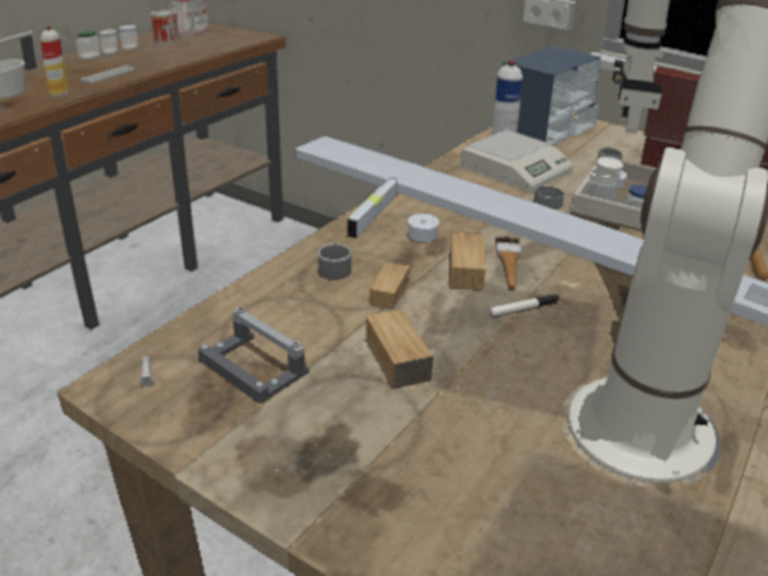

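The three wooden blocks in the top view (1.5x pixels) are at (431,297), (336,366) and (525,345). The one at (431,297) is clearly the smallest. The gauge is at (250,262), with its open side facing right (-y) and its stop on the left. A long beam crosses at x≈685, between the arm's start pose and the work. Next I'll measure all of these.

```bash
cat >> h.py <<'E'
def rays(p,uv):
    uv=np.asarray(uv,float).reshape(-1,2)
    x=(uv[:,0]-p['cx'])/p['fx']; y=(uv[:,1]-p['cy'])/p['fy']
    K=np.eye(3); k1=float(p['k1'])
    u=cv2.undistortPoints(np.stack([x,y],1)[:,None],K,np.array([k1,0,0,0,0.]))[:,0]
    d=np.c_[u[:,0],-u[:,1],-np.ones(len(u))]
    T=np.array(p['T']); return T[:3,3],d@T[:3,:3].T,d
def onplane(p,uv,z):
    o,d,_=rays(p,uv); s=(z-o[2])/d[:,2]; return o+s[:,None]*d
def cloud(p,D):
    v,u=np.mgrid[:D.shape[0],:D.shape[1]]
    o,d,_=rays(p,np.c_[u.ravel(),v.ravel()])
    return (o+d*D.ravel()[:,None]).reshape(*D.shape,3)
E
cat > m.py <<'E'
from h import *
p=dict(np.load("top0.npz")); im=p['im']; D=p['d']; P=cloud(p,D)
hsv=cv2.cvtColor(im,cv2.COLOR_RGB2HSV)
z=P[...,2]
for n,(u,v) in dict(small=(431,297),b2=(336,366),b3=(525,345),tin=(568,260),ringrim=(433,205),bar=(268,262),stop=(230,260),beam1=(685,50),beam2=(680,300),beam3=(680,540),table=(400,380),beamL=(660,300),beamR=(718,300)).items():
    print(n,np.round(P[int(v/1.5),int(u/1.5)],3))
# objects: height mask
m=((z>0.012)&(z<0.13)&(D>0)&(P[...,0]>0.2)&(P[...,1]>-0.45)).astype(np.uint8)
n,l,st,c=cv2.connectedComponentsWithStats(m)
for i in range(1,n):
    if st[i,4]<60: continue
    q=P[l==i]; h=np.percentile(q[:,2],90); qt=q[q[:,2]>h-0.008].astype(np.float32)
    r=cv2.minAreaRect(qt[:,:2]*1000)
    print(i,st[i].tolist(),'h',round(float(h),4),'rect c',np.round(r[0],1),'size',np.round(r[1],1),'ang',round(r[2],1))
cv2.imwrite("pics/crop0.png",cv2.resize(im[120:225,130:320,::-1],None,fx=4,fy=4,interpolation=cv2.INTER_CUBIC))
E
python3 m.py
```

```text
small [ 0.486 -0.079  0.035]
b2 [0.372 0.067 0.047]
b3 [ 0.412 -0.226  0.048]
tin [ 0.551 -0.296  0.032]
ringrim [ 0.639 -0.078  0.038]
bar [0.535 0.183 0.056]
stop [0.543 0.256 0.023]
beam1 [ 0.916 -0.497  0.024]
beam2 [ 0.491 -0.475  0.021]
beam3 [ 0.129 -0.456  0.025]
table [ 0.353 -0.03  -0.002]
beamL [ 0.49  -0.444  0.022]
beamR [ 0.492 -0.531  0.024]
3 [337, 44, 112, 283, 4104] h 0.0394 rect c [ 683.9 -314.6] size [ 25.4 228.7] ang 12.3
7 [276, 135, 26, 28, 236] h 0.0425 rect c [609.1 -80.6] size [60.3 62.4] ang 46.6
8 [144, 144, 19, 59, 495] h 0.0253 rect c [545.1 257.5] size [ 19.4 147.5] ang 82.7
9 [166, 144, 28, 63, 557] h 0.0578 rect c [536.2 185.2] size [ 14.8 148.6] ang 82.7
16 [364, 161, 28, 26, 565] h 0.0344 rect c [ 551.5 -296.3] size [61.1 61.1] ang 12.6
17 [266, 184, 43, 29, 768] h 0.0362 rect c [487.3 -78.3] size [45.2 95.7] ang 16.4
21 [319, 206, 63, 48, 1532] h 0.0487 rect c [ 413.4 -226.9] size [ 60.9 131. ] ang 29.2
22 [196, 215, 55, 60, 1511] h 0.0488 rect c [372.1  71.2] size [ 61.2 130.2] ang 54.3
24 [343, 233, 60, 41, 568] h 0.0163 rect c [ 350.9 -292. ] size [ 45.3 167.2] ang 32.0
46 [304, 272, 48, 38, 254] h 0.0164 rect c [ 269.9 -177.4] size [131.9  13.9] ang 56.4
```

View pics/crop0.png

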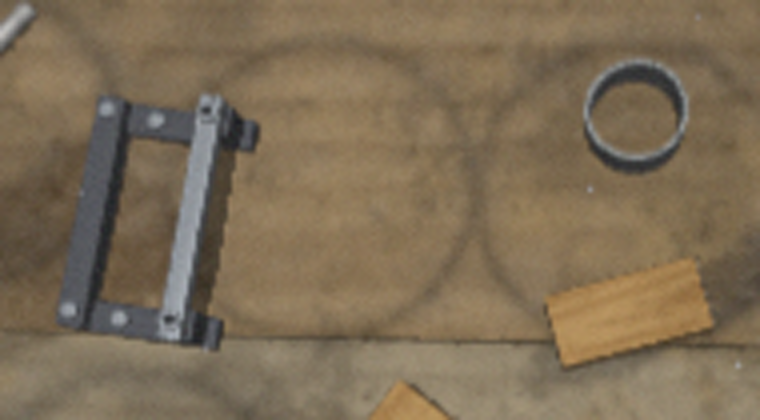

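The small block measures 45x96 mm, which matches the listed size; the other two are about 61x131 mm. I'll cross-check the beam height and the gauge in the side view, then plan the approach.

```bash
cat >> h.py <<'E'
from scipy.spatial.transform import Rotation as R
def plan(xyz,yaw_y,n,claw,z0=None):
    """rows to reach TCP xyz, tool y at world angle yaw_y(deg), tool down, n rows, smooth straight line"""
    s=bot.observe(); q=np.array(s['ee_rot']); r=R.from_quat(q[[1,2,3,0]]); p=np.array(s['position'])
    a=np.radians(yaw_y); ty=np.array([np.cos(a),np.sin(a),0]); tz=np.array([0,0,-1.]); tx=np.cross(ty,tz)
    rt=R.from_matrix(np.c_[tx,ty,tz]); rv=(r.inv()*rt).as_rotvec()
    d=(np.array(xyz)-p)
    print('t',round(s['t'],2),'pos',np.round(p,4),'yawy',round(float(np.degrees(np.arctan2(*r.as_matrix()[[1,0],1]))),1),'w',round(s['width'],4),'F',np.round(s['contact_force'],1))
    print('total rotvec deg',np.round(np.degrees(rv),1),'d',np.round(d,4))
    rr=r
    for i in range(n):
        sh=rr.inv().apply(d/n)*100
        print([round(float(x),3) for x in rv/n]+[round(float(x),2) for x in sh]+[claw],',')
        rr=rr*R.from_rotvec(rv/n)
E
python3 - <<'E'
from h import *
p=dict(np.load("side0.npz")); P=cloud(p,p['d'])
for u,v in [(330,153),(450,185),(600,235),(755,300),(390,285),(270,330),(422,220)]:
    print((u,v),np.round(P[int(v/1.5),int(u/1.5)],3))
a=np.radians
c=np.array([.4873,-.0783]); l=np.array([-np.sin(a(16.4)),np.cos(a(16.4))]); print('grip',c-.039*l)
g=np.array([.5362,.1852]); gy=np.array([np.cos(a(82.7)),np.sin(a(82.7))]); 
for y in (-.30,-.1,.012,.016): print('tcp when block y',y,g+(y-.039)*gy)
plan([.4983,-.1157,.15],16.4,16,.75)
E
```

```text
(330, 153) [ 0.935 -0.487  0.022]
(450, 185) [ 0.606 -0.504  0.022]
(600, 235) [ 0.242 -0.481  0.024]
(755, 300) [-0.086 -0.421  0.024]
(390, 285) [ 0.47  -0.053  0.035]
(270, 330) [0.53  0.186 0.055]
(422, 220) [ 0.56  -0.305  0.03 ]
grip [ 0.49831132 -0.11571325]
tcp when block y -0.3 [ 0.4931251  -0.15105222]
tcp when block y -0.1 [0.51853802 0.04732667]
tcp when block y 0.012 [0.53276926 0.15841885]
tcp when block y 0.016 [0.53327751 0.16238643]
t 0.1 pos [ 0.2581 -0.5959  0.2258] yawy -66.6 w 0.0918 F [-0.3 -0.2 -1.1]
total rotvec deg [ -0.1  -0.1 -83. ] d [ 0.2402  0.4802 -0.0758]
[-0.0, -0.0, -0.091, 2.57, -2.16, 0.48, 0.75] ,
[-0.0, -0.0, -0.091, 2.75, -1.92, 0.48, 0.75] ,
[-0.0, -0.0, -0.091, 2.92, -1.66, 0.48, 0.75] ,
[-0.0, -0.0, -0.091, 3.05, -1.39, 0.48, 0.75] ,
[-0.0, -0.0, -0.091, 3.17, -1.11, 0.48, 0.75] ,
[-0.0, -0.0, -0.091, 3.25, -0.82, 0.48, 0.75] ,
[-0.0, -0.0, -0.091, 3.32, -0.52, 0.48, 0.75] ,
[-0.0, -0.0, -0.091, 3.35, -0.22, 0.48, 0.75] ,
[-0.0, -0.0, -0.091, 3.35, 0.09, 0.47, 0.75] ,
[-0.0, -0.0, -0.091, 3.33, 0.39, 0.47, 0.75] ,
[-0.0, -0.0, -0.091, 3.28, 0.69, 0.47, 0.75] ,
[-0.0, -0.0, -0.091, 3.21, 0.98, 0.47, 0.75] ,
[-0.0, -0.0, -0.091, 3.11, 1.27, 0.47, 0.75] ,
[-0.0, -0.0, -0.091, 2.98, 1.55, 0.47, 0.75] ,
[-0.0, -0.0, -0.091, 2.83, 1.81, 0.47, 0.75] ,
[-0.0, -0.0, -0.091, 2.65, 2.06, 0.47, 0.75] ,
```

The side and top views agree: the beam lies on the table and is 24 mm high, so the path above it is clear. I'll start the approach.

Emit:
carry_out(steps=[[0,0,-0.09,2.6,-2.2,0.4,0.75],[0,0,-0.09,2.8,-1.9,0.4,0.75],[0,0,-0.09,2.9,-1.7,0.4,0.75],[0,0,-0.09,3.1,-1.4,0.4,0.75],[0,0,-0.09,3.2,-1.1,0.4,0.75],[0,0,-0.09,3.3,-0.8,0.4,0.75],[0,0,-0.09,3.3,-0.5,0.4,0.75],[0,0,-0.09,3.3,-0.2,0.4,0.75],[0,0,-0.09,3.3,0.1,0.4,0.75],[0,0,-0.09,3.3,0.4,0.4,0.75],[0,0,-0.09,3.3,0.7,0.4,0.75],[0,0,-0.09,3.2,1.0,0.4,0.75]], force=20)

```text
t: 1.1
position: [0.4324, -0.2266, 0.1707]
ee_rot: [-0.003, 0.725, 0.689, -0.003]
contact_force: [-0.5, -0.0, -0.6]
width: 0.0691
```

```bash
python3 - <<'E'
from h import *
plan([.4983,-.1157,.15],16.4,7,.75)
E
```

```text
t 1.1 pos [ 0.4324 -0.2266  0.1707] yawy -2.9 w 0.0691 F [-0.5 -0.  -0.6]
total rotvec deg [ -0.4  -0.  -19.3] d [ 0.0659  0.1109 -0.0207]
[-0.001, -0.0, -0.048, 1.63, 0.86, 0.29, 0.75] ,
[-0.001, -0.0, -0.048, 1.59, 0.94, 0.29, 0.75] ,
[-0.001, -0.0, -0.048, 1.54, 1.01, 0.29, 0.75] ,
[-0.001, -0.0, -0.048, 1.49, 1.09, 0.29, 0.75] ,
[-0.001, -0.0, -0.048, 1.43, 1.16, 0.29, 0.75] ,
[-0.001, -0.0, -0.048, 1.38, 1.22, 0.29, 0.75] ,
[-0.001, -0.0, -0.048, 1.32, 1.29, 0.29, 0.75] ,
```

Emit:
carry_out(steps=[[0,0,-0.05,1.6,0.9,0.3,0.75],[0,0,-0.05,1.6,0.9,0.3,0.75],[0,0,-0.05,1.5,1.0,0.3,0.75],[0,0,-0.05,1.5,1.1,0.3,0.75],[0,0,-0.05,1.4,1.2,0.3,0.75],[0,0,-0.05,1.4,1.2,0.3,0.75],[0,0,-0.05,1.3,1.3,0.3,0.75],[0,0,0,0,0,0,0.75]])

```text
t: 1.77
position: [0.499, -0.0991, 0.1465]
ee_rot: [-0.005, 0.58, 0.815, -0.001]
contact_force: [-0.2, 0.3, -0.0]
width: 0.0689
```

```bash
python3 - <<'E'
from h import *
plan([.4983,-.1157,.06],16.4,4,.75)
p=camera_params("wrist"); im,d=camera("wrist")
cv2.imwrite("pics/w1.png",cv2.resize(im[:,:,::-1],None,fx=1.5,fy=1.5))
P=cloud(p,d); z=P[...,2]
m=((z>.02)&(z<.06)&(d>0)).astype(np.uint8)
n,l,st,c=cv2.connectedComponentsWithStats(m)
for i in range(1,n):
    if st[i,4]<300: continue
    q=P[l==i]; h=np.percentile(q[:,2],90); qt=q[q[:,2]>h-0.006].astype(np.float32)
    r=cv2.minAreaRect(qt[:,:2]*1000); print(st[i].tolist(),round(float(h),4),np.round(r[0],1),np.round(r[1],1),round(r[2],1))
E
```

```text
t 1.77 pos [ 0.499  -0.0991  0.1465] yawy 19.1 w 0.0689 F [-0.2  0.3 -0. ]
total rotvec deg [-0.4 -0.4  2.7] d [-0.0007 -0.0166 -0.0865]
[-0.002, -0.002, 0.012, -0.4, -0.14, 2.16, 0.75] ,
[-0.002, -0.002, 0.012, -0.4, -0.14, 2.16, 0.75] ,
[-0.002, -0.002, 0.012, -0.4, -0.14, 2.16, 0.75] ,
[-0.002, -0.002, 0.012, -0.39, -0.13, 2.16, 0.75] ,
[168, 0, 89, 43, 2016] 0.0477 [413.7  24.4] [59.7 26.6] 19.0
[231, 114, 53, 106, 5067] 0.0352 [489.3 -79.2] [45.3 96.8] 16.4
[339, 177, 71, 68, 1852] 0.0415 [611.2 -80.4] [62.  62.4] 19.3
[90, 212, 76, 48, 2376] 0.0474 [ 392.7 -187.2] [61.3 38.7] 28.5
```

View pics/w1.png

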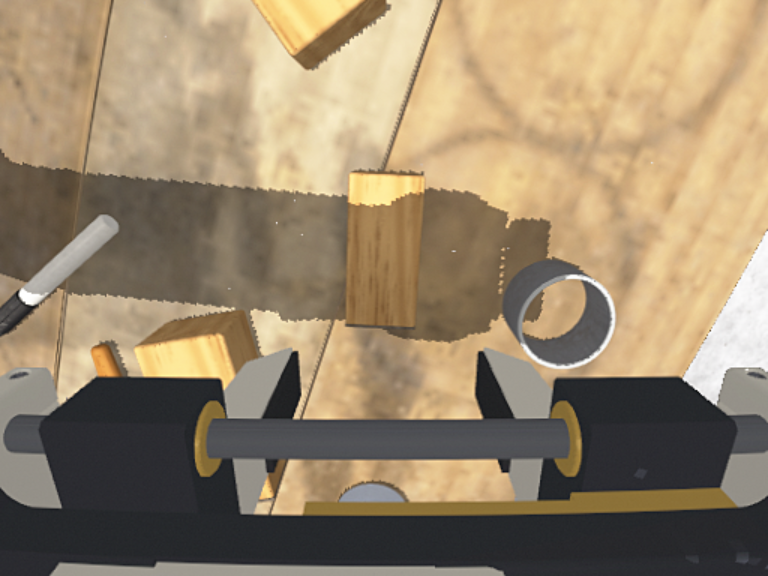

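The wrist view shows the block at (385,250), midway between the open fingers, with the ring at (560,315) clear to the right. It measures 45x97 mm at 16.4°, matching the top view. I'll descend over the trailing end.

Emit:
carry_out(steps=[[0,0,0.012,-0.4,-0.1,2.2,0.75],[0,0,0.012,-0.4,-0.1,2.2,0.75],[0,0,0.012,-0.4,-0.1,2.2,0.75],[0,0,0.012,-0.4,-0.1,1.5,0.75],[0,0,0,0,0,0,0.75]])

```text
t: 2.23
position: [0.4976, -0.1226, 0.063]
ee_rot: [-0.004, 0.604, 0.797, -0.003]
contact_force: [-0.4, 0.2, -0.3]
width: 0.0685
```

```bash
python3 - <<'E'
from h import *
plan([.500,-.1165,.008],16.4,4,.75)
E
```

```text
t 2.23 pos [ 0.4976 -0.1226  0.063 ] yawy 15.6 w 0.0685 F [-0.4  0.2 -0.3]
total rotvec deg [-0.6 -0.1 -0.8] d [ 0.0024  0.0061 -0.055 ]
[-0.003, -0.001, -0.003, 0.13, 0.11, 1.38, 0.75] ,
[-0.003, -0.001, -0.003, 0.13, 0.11, 1.38, 0.75] ,
[-0.003, -0.001, -0.003, 0.13, 0.11, 1.38, 0.75] ,
[-0.003, -0.001, -0.003, 0.13, 0.1, 1.38, 0.75] ,
```

Emit:
carry_out(steps=[[-0.003,0,-0.003,0.1,0.1,1.3,0.75],[-0.003,0,-0.003,0.1,0.1,1.3,0.75],[-0.003,0,-0.003,0.1,0.1,1.3,0.75],[-0.002,0,-0.003,0.1,0.1,0.7,0.75],[0,0,0,0.1,0,0.4,0.75],[0,0,0,0,0,0,0.75]])

```text
t: 2.73
position: [0.499, -0.121, 0.0122]
ee_rot: [-0.0, 0.602, 0.798, -0.0]
contact_force: [0.4, -0.3, 0.2]
width: 0.0689
```

```bash
python3 - <<'E'
from h import *
plan([.500,-.1165,.008],16.4,1,.75)
E
```

```text
t 2.73 pos [ 0.499  -0.121   0.0122] yawy 15.9 w 0.0689 F [ 0.4 -0.3  0.2]
total rotvec deg [-0.   0.  -0.5] d [ 0.001   0.0045 -0.0042]
[-0.0, 0.0, -0.008, 0.4, 0.21, 0.42, 0.75] ,
```

Emit:
carry_out(steps=[[0,0,-0.008,0.4,0.2,0.4,0.75],[0,0,0,0,0,0,0.75],[0,0,0,0,0,0,0.4],[0,0,0,0,0,0,0.4],[0,0,0,0,0,0,0.4],[0,0,0,0,0,0,0.4],[0,0,0,0,0,0,0.4],[0,0,0,0,0,0,0.4]], force=20)

```text
t: 3.4
position: [0.502, -0.1164, 0.0106]
ee_rot: [0.002, 0.598, 0.801, 0.0]
contact_force: [0.2, -0.8, -1.2]
width: 0.0449
```

```bash
python3 - <<'E'
from h import *
# onto the gauge axis, aligned
plan([.4983,-.1110,.008],-7.3,6,.4)
E
```

```text
t 3.4 pos [ 0.502  -0.1164  0.0106] yawy 16.5 w 0.0449 F [ 0.2 -0.8 -1.2]
total rotvec deg [ 0.2  0.1 23.8] d [-0.0037  0.0054 -0.0026]
[0.001, 0.0, 0.069, 0.1, -0.03, 0.04, 0.4] ,
[0.001, 0.0, 0.069, 0.1, -0.04, 0.04, 0.4] ,
[0.001, 0.0, 0.069, 0.1, -0.05, 0.04, 0.4] ,
[0.001, 0.0, 0.069, 0.1, -0.05, 0.04, 0.4] ,
[0.001, 0.0, 0.069, 0.09, -0.06, 0.04, 0.4] ,
[0.001, 0.0, 0.069, 0.09, -0.07, 0.04, 0.4] ,
```

Gripped at 44.9 mm. Now I'll turn the block, flat on the table, to match the gauge heading.

Emit:
carry_out(steps=[[0,0,0.07,0.1,0,0,0.4],[0,0,0.07,0.1,0,0,0.4],[0,0,0.07,0.1,-0.1,0,0.4],[0,0,0.07,0.1,-0.1,0,0.4],[0,0,0.07,0.1,-0.1,0,0.4],[0,0,0.07,0.1,-0.1,0,0.4],[0,0,0,0,0,0,0.4]])

```text
t: 3.98
position: [0.4964, -0.1115, 0.0104]
ee_rot: [0.002, 0.759, 0.651, 0.0]
contact_force: [-0.5, 0.1, -0.0]
width: 0.0448
```

```bash
python3 - <<'E'
from h import *
plan([.5185,.047,.0105],-7.3,8,.4)
im,D=camera("top"); p=camera_params("top"); P=cloud(p,D)
cv2.imwrite("pics/t2.png",cv2.resize(im[100:260,100:340,::-1],None,fx=3,fy=3))
E
```

```text
t 3.98 pos [ 0.4964 -0.1115  0.0104] yawy -8.8 w 0.0448 F [-0.5  0.1 -0. ]
total rotvec deg [ 0.2  0.1 -1.5] d [2.210e-02 1.585e-01 1.000e-04]
[0.0, 0.0, -0.003, 2.0, -0.03, -0.0, 0.4] ,
[0.0, 0.0, -0.003, 2.0, -0.02, -0.0, 0.4] ,
[0.0, 0.0, -0.003, 2.0, -0.02, -0.0, 0.4] ,
[0.0, 0.0, -0.003, 2.0, -0.01, -0.0, 0.4] ,
[0.0, 0.0, -0.003, 2.0, -0.0, -0.0, 0.4] ,
[0.0, 0.0, -0.003, 2.0, 0.0, -0.0, 0.4] ,
[0.0, 0.0, -0.003, 2.0, 0.01, -0.0, 0.4] ,
[0.0, 0.0, -0.003, 2.0, 0.02, -0.0, 0.4] ,
```

View pics/t2.png

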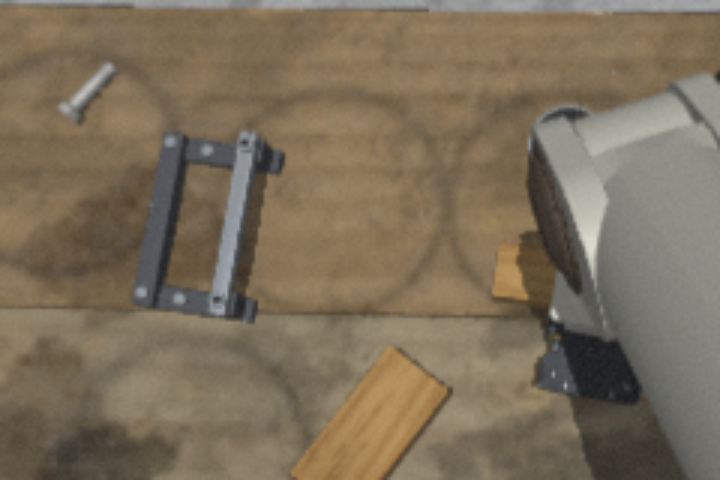

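The block's leading end shows at (510,270), pointing at the gauge opening at (235,225). I'll slide it towards the gauge.

Emit:
carry_out(steps=[[0,0,-0.003,2.0,0,0,0.4],[0,0,-0.003,2.0,0,0,0.4],[0,0,-0.003,2.0,0,0,0.4],[0,0,-0.003,2.0,0,0,0.4],[0,0,-0.003,2.0,0,0,0.4],[0,0,-0.003,2.0,0,0,0.4],[0,0,-0.003,2.0,0,0,0.4],[0,0,-0.003,1.5,0,0,0.4],[0,0,0,0,0,0,0.4]])

```text
t: 4.78
position: [0.5222, 0.0387, 0.0113]
ee_rot: [0.006, 0.746, 0.666, -0.001]
contact_force: [0.8, 1.2, -0.1]
width: 0.0449
```

```bash
python3 - <<'E'
from h import *
plan([.5328,.1584,.0105],-7.3,8,.4)
p=camera_params("wrist"); im,d=camera("wrist")
cv2.imwrite("pics/w3.png",cv2.resize(im[:,:,::-1],None,fx=1.5,fy=1.5))
P=cloud(p,d); z=P[...,2]
m=((z>.025)&(z<.041)&(d>0)&(im[...,0].astype(int)>im[...,2]+25)).astype(np.uint8)
n,l,st,c=cv2.connectedComponentsWithStats(m)
for i in range(1,n):
    if st[i,4]<300: continue
    q=P[l==i]; h=np.percentile(q[:,2],90); qt=q[q[:,2]>h-0.006].astype(np.float32)
    r=cv2.minAreaRect(qt[:,:2]*1000); print(st[i].tolist(),round(float(h),4),np.round(r[0],1),np.round(r[1],1),round(r[2],1))
q=P[(z>.05)&(z<.058)&(d>0)&(P[...,1]>.12)].astype(np.float32)
r=cv2.minAreaRect(q[:,:2]*1000);print('bar',len(q),r)
E
```

```text
t 4.78 pos [0.5222 0.0387 0.0113] yawy -6.5 w 0.0449 F [ 0.8  1.2 -0.1]
total rotvec deg [0.5 0.5 0.8] d [ 0.0106  0.1197 -0.0008]
[0.001, 0.001, 0.002, 1.5, -0.04, -0.01, 0.4] ,
[0.001, 0.001, 0.002, 1.5, -0.04, -0.0, 0.4] ,
[0.001, 0.001, 0.002, 1.5, -0.04, -0.0, 0.4] ,
[0.001, 0.001, 0.002, 1.5, -0.05, 0.0, 0.4] ,
[0.001, 0.001, 0.002, 1.5, -0.05, 0.0, 0.4] ,
[0.001, 0.001, 0.002, 1.5, -0.05, 0.0, 0.4] ,
[0.001, 0.001, 0.002, 1.5, -0.05, 0.01, 0.4] ,
[0.001, 0.001, 0.002, 1.5, -0.06, 0.01, 0.4] ,
[201, 89, 105, 191, 18227] 0.0357 [526.1  79.4] [93.7 45.3] 84.9
[0, 192, 108, 68, 2314] 0.0395 [421.5  73.5] [ 3.2 52.3] 53.8
bar 0 ((0.0, 0.0), (0.0, 0.0), 0.0)
```

View pics/w3.png

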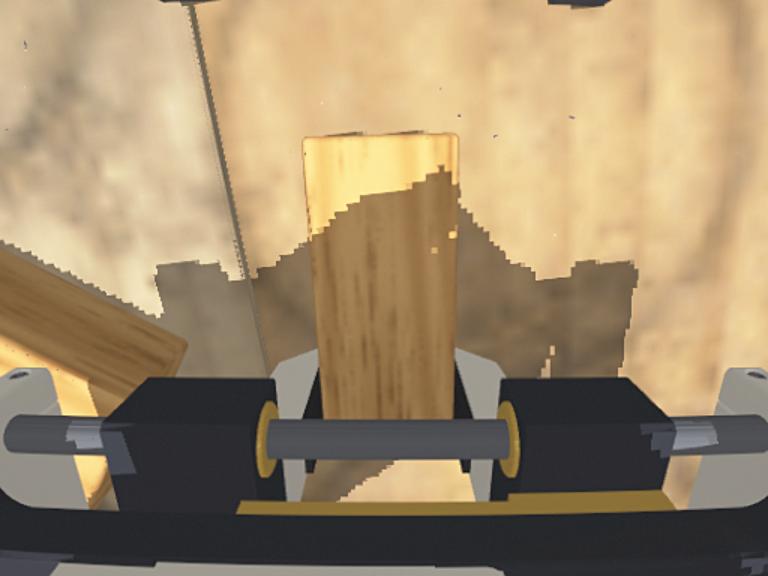

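The block stays gripped and square to the tool; its tip is at (380,135), midway between the rail ends at (185,0) and (580,0). I'll slide it in, stopping short of the stop.

Emit:
carry_out(steps=[[0.001,0.001,0.002,1.5,0,0,0.4],[0.001,0.001,0.002,1.5,0,0,0.4],[0.001,0.001,0.002,1.5,-0.1,0,0.4],[0.001,0.001,0.002,1.5,0,0,0.4],[0,0,0.002,1.5,-0.1,0,0.4],[0,0,0,1.0,0,0,0.4],[0,0,0,0.5,0,0,0.4],[0,0,0,0,0,0,0.4]])

```text
t: 5.5
position: [0.5338, 0.1096, 0.0106]
ee_rot: [0.01, 0.754, 0.657, -0.009]
contact_force: [-0.0, 2.0, 1.4]
width: 0.045
```

```bash
cat > w.py <<'E'
from h import *
import sys
plan([.5328,.1584,.0105],-7.3,4,.4)
p=camera_params("wrist"); im,d=camera("wrist")
cv2.imwrite(f"pics/{sys.argv[1]}.png",cv2.resize(im[:,:,::-1],None,fx=1.5,fy=1.5))
im,d=camera("top"); p=camera_params("top")
cv2.imwrite(f"pics/{sys.argv[1]}t.png",cv2.resize(im[110:240,110:310,::-1],None,fx=3,fy=3))
E
python3 w.py w4
```

```text
t 5.5 pos [0.5338 0.1096 0.0106] yawy -7.8 w 0.045 F [-0.   2.   1.4]
total rotvec deg [ 0.2  1.5 -0.5] d [-0.001   0.0488 -0.0001]
[0.001, 0.007, -0.002, 1.21, -0.19, -0.03, 0.4] ,
[0.001, 0.007, -0.002, 1.21, -0.19, -0.02, 0.4] ,
[0.001, 0.007, -0.002, 1.21, -0.19, -0.01, 0.4] ,
[0.001, 0.007, -0.002, 1.21, -0.18, -0.01, 0.4] ,
```

View pics/w4.png

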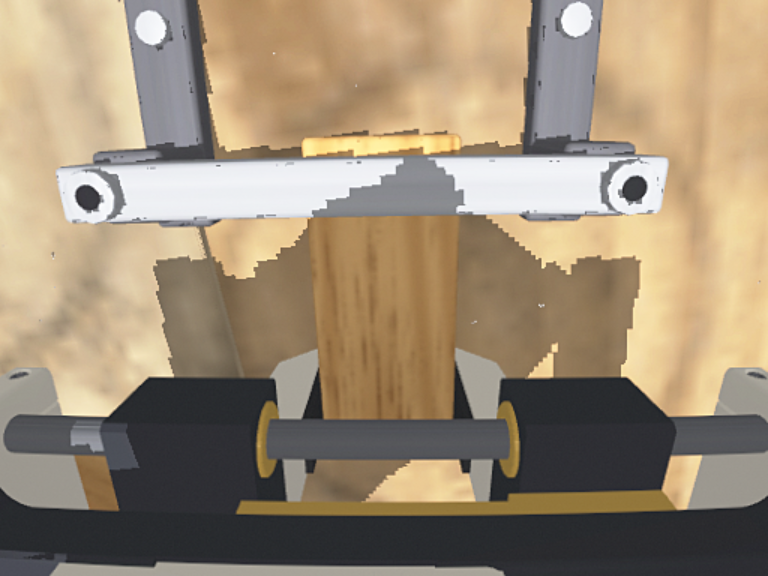

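View pics/w4t.png

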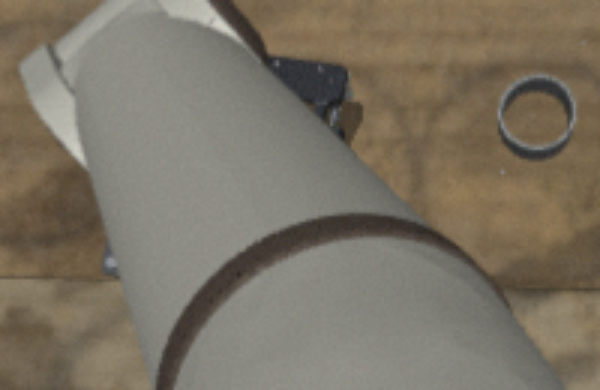

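The tip is under the bar at (380,145) and clear of both rails. The tool has tilted 1.5°, so I'll correct that while advancing gently.

Emit:
carry_out(steps=[[0,0.006,0,1.2,-0.1,0,0.4],[0,0.006,0,1.2,-0.1,0,0.4],[0,0.006,0,1.2,-0.1,0,0.4],[0,0.006,0,0.8,-0.1,0,0.4],[0,0,0,0.4,0,0,0.4],[0,0,0,0,0,0,0.4]])

```text
t: 6.1
position: [0.5375, 0.1407, 0.0103]
ee_rot: [0.009, 0.758, 0.652, -0.007]
contact_force: [0.3, 2.2, 1.3]
width: 0.0448
```

```bash
python3 w.py w5
```

```text
t 6.1 pos [0.5375 0.1407 0.0103] yawy -8.6 w 0.0448 F [0.3 2.2 1.3]
total rotvec deg [ 0.2  1.3 -1.3] d [-0.0047  0.0177  0.0002]
[0.001, 0.006, -0.006, 0.42, -0.18, -0.02, 0.4] ,
[0.001, 0.006, -0.006, 0.42, -0.18, -0.01, 0.4] ,
[0.001, 0.006, -0.006, 0.42, -0.18, -0.01, 0.4] ,
[0.001, 0.006, -0.006, 0.42, -0.18, -0.01, 0.4] ,
```

View pics/w5.png

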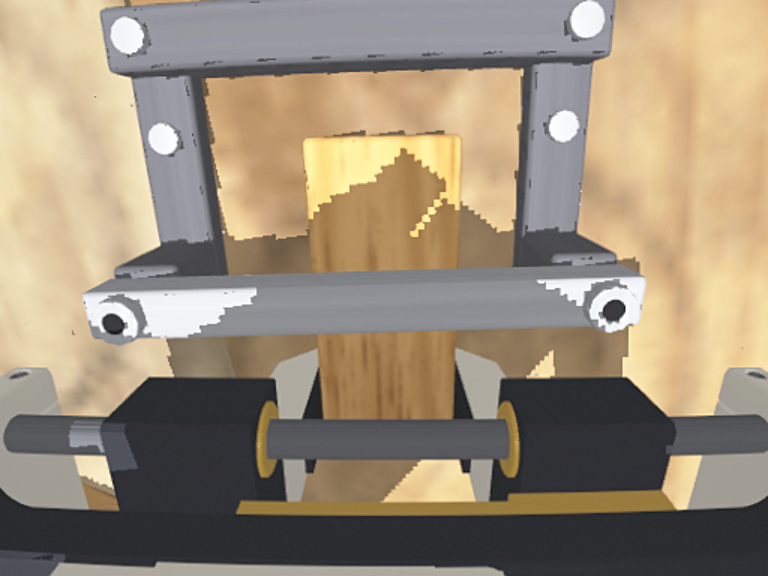

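The block is between the rails, with its tip at (380,138) and the stop face at about row 70. Roughly 20 mm remains, so I'll creep forward and steer slightly towards the centre.

Emit:
carry_out(steps=[[0,0.006,-0.005,0.5,-0.2,0,0.4],[0,0.006,-0.005,0.5,-0.2,0,0.4],[0,0.006,-0.005,0.5,-0.2,0,0.4],[0,0,-0.005,0.4,-0.1,0,0.4],[0,0,0,0,0,0,0.4]])

```text
t: 6.62
position: [0.535, 0.1524, 0.0103]
ee_rot: [0.006, 0.753, 0.658, -0.003]
contact_force: [-0.5, 2.1, 1.8]
width: 0.0446
```

```bash
python3 w.py w6
```

```text
t 6.62 pos [0.535  0.1524 0.0103] yawy -7.7 w 0.0446 F [-0.5  2.1  1.8]
total rotvec deg [ 0.3  0.7 -0.4] d [-0.0022  0.006   0.0002]
[0.001, 0.003, -0.002, 0.14, -0.07, -0.01, 0.4] ,
[0.001, 0.003, -0.002, 0.14, -0.07, -0.01, 0.4] ,
[0.001, 0.003, -0.002, 0.14, -0.07, -0.01, 0.4] ,
[0.001, 0.003, -0.002, 0.14, -0.07, -0.01, 0.4] ,
```

View pics/w6.png

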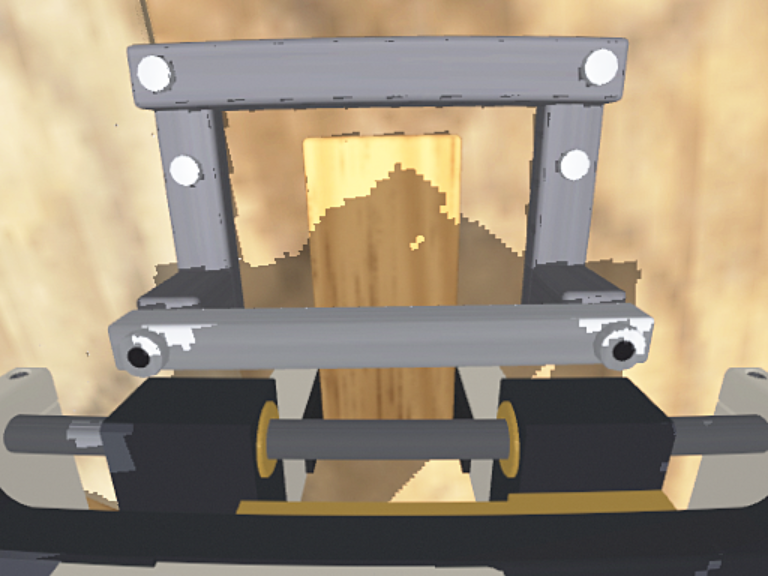

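About 10 mm remains (tip at row 138, stop face near row 107), and the heading is square. I'll continue with small steps and watch the force.

Emit:
carry_out(steps=[[0,0.003,-0.003,0.4,-0.1,0,0.4],[0,0.003,-0.003,0.4,-0.1,0,0.4],[0,0.003,0,0.4,0,0,0.4],[0,0,0,0.2,0,0,0.4],[0,0,0,0,0,0,0.4]])

```text
t: 7.13
position: [0.5348, 0.1575, 0.0103]
ee_rot: [0.007, 0.753, 0.658, -0.005]
contact_force: [-0.3, 2.3, 1.8]
width: 0.0448
```

```bash
python3 w.py w7
```

```text
t 7.13 pos [0.5348 0.1575 0.0103] yawy -7.7 w 0.0448 F [-0.3  2.3  1.8]
total rotvec deg [ 0.2  1.  -0.4] d [-0.002   0.0009  0.0002]
[0.001, 0.004, -0.002, 0.02, -0.05, -0.01, 0.4] ,
[0.001, 0.004, -0.002, 0.02, -0.05, -0.01, 0.4] ,
[0.001, 0.004, -0.002, 0.02, -0.05, -0.01, 0.4] ,
[0.001, 0.004, -0.002, 0.02, -0.05, -0.01, 0.4] ,
```

View pics/w7.png

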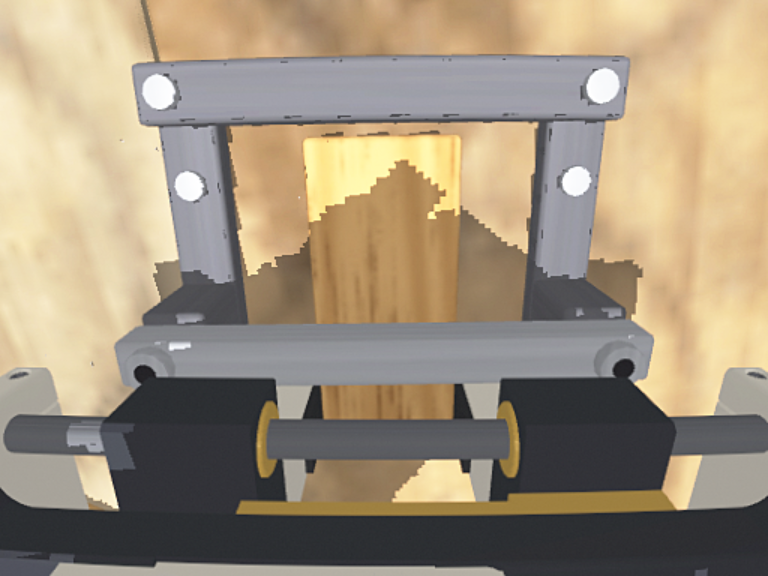

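Still a thin gap of about 5 mm, with no contact force yet. Continuing.

Emit:
carry_out(steps=[[0,0.004,-0.002,0.4,-0.1,0,0.4],[0,0.004,0,0.4,0,0,0.4],[0,0,0,0.4,0,0,0.4],[0,0,0,0.4,0,0,0.4],[0,0,0,0,0,0,0.4]])

```text
t: 7.65
position: [0.5354, 0.1612, 0.0103]
ee_rot: [0.009, 0.754, 0.656, -0.01]
contact_force: [-0.7, 2.2, 0.3]
width: 0.0448
```

```bash
python3 w.py w8
```

```text
t 7.65 pos [0.5354 0.1612 0.0103] yawy -7.9 w 0.0448 F [-0.7  2.2  0.3]
total rotvec deg [ 0.1  1.5 -0.6] d [-0.0026 -0.0028  0.0002]
[0.0, 0.007, -0.003, -0.08, -0.05, -0.0, 0.4] ,
[0.0, 0.007, -0.003, -0.08, -0.06, -0.0, 0.4] ,
[0.0, 0.007, -0.003, -0.08, -0.06, -0.0, 0.4] ,
[0.0, 0.007, -0.003, -0.08, -0.06, -0.0, 0.4] ,
```

View pics/w8.png

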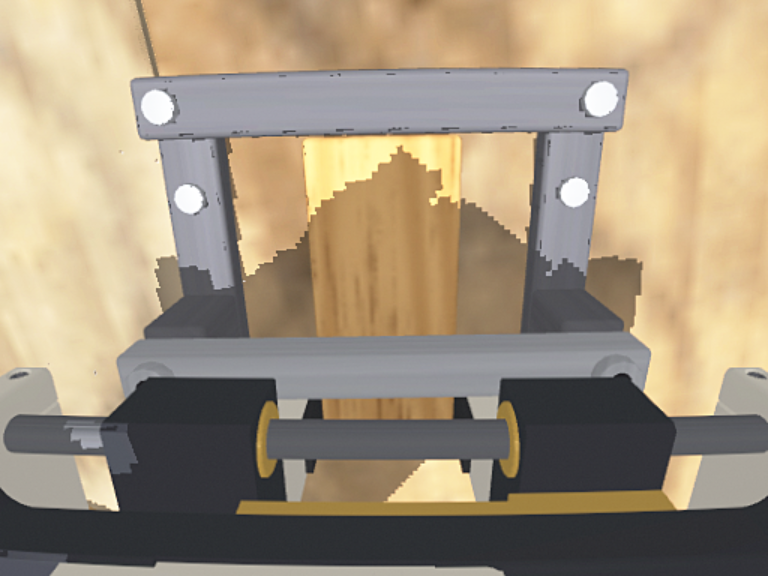

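The leading edge (row 138) has nearly closed on the stop edge (row 135), and kinematics puts the block at y≈16 mm. One more gentle nudge will check for contact.

Emit:
carry_out(steps=[[0,0.004,-0.003,0.4,-0.1,0,0.4],[0,0.004,0,0.4,0,0,0.4],[0,0,0,0.4,0,0,0.4],[0,0,0,0.4,0,0,0.4]])

```text
t: 8.08
position: [0.5353, 0.1618, 0.0101]
ee_rot: [0.013, 0.755, 0.655, -0.017]
contact_force: [-2.9, -9.1, 10.2]
width: 0.0448
```

```bash
python3 - <<'E'
from h import *
plan([.5328,.1584,.0105],-7.3,1,.4)
p=camera_params("wrist"); im,d=camera("wrist")
cv2.imwrite("pics/w9.png",cv2.resize(im[60:240,80:430,::-1],None,fx=2.2,fy=2.2))
P=cloud(p,d)
a=np.radians(82.7); gy=np.array([np.cos(a),np.sin(a)]); gx=np.array([gy[1],-gy[0]])
Q=P[...,:2]-np.array([.5362,.1852]); Y=Q@gy; X=Q@gx; Z=P[...,2]
for c in (215,240,255,270,300):
    k=slice(70,110); print(c,[(r,round(float(Y[r,c])*1000,1),round(float(Z[r,c])*1000,1)) for r in range(74,102,3)])
E
```

```text
t 8.08 pos [0.5353 0.1618 0.0101] yawy -8.1 w 0.0448 F [-2.9 -9.1 10.2]
total rotvec deg [-0.1  2.4 -0.8] d [-0.0025 -0.0034  0.0004]
[-0.002, 0.042, -0.014, -0.37, -0.2, -0.02, 0.4] ,
215 [(74, 71.7, 22.4), (77, 70.4, 23.6), (80, 69.2, 23.4), (83, 68.0, 22.8), (86, 66.7, 23.3), (89, 65.4, 22.9), (92, 64.3, 28.5), (95, 63.2, 34.8), (98, 62.0, 34.6), (101, 60.8, 33.9)]
240 [(74, 71.5, 23.0), (77, 70.2, 24.4), (80, 69.0, 25.0), (83, 67.8, 23.9), (86, 66.5, 24.2), (89, 65.2, 21.6), (92, 64.2, 32.9), (95, 63.0, 34.7), (98, 61.8, 34.3), (101, 60.7, 34.6)]
255 [(74, 71.4, 22.8), (77, 70.1, 25.1), (80, 68.9, 22.3), (83, 67.7, 22.8), (86, 66.4, 22.9), (89, 65.1, 23.3), (92, 64.1, 33.6), (95, 63.0, 35.4), (98, 61.8, 34.7), (101, 60.5, 33.1)]
270 [(74, 71.3, 24.2), (77, 70.1, 22.1), (80, 68.8, 23.3), (83, 67.6, 22.7), (86, 66.3, 23.6), (89, 65.0, 22.7), (92, 67.0, 163.8), (95, 62.8, 33.8), (98, 61.7, 34.6), (101, 60.5, 34.2)]
300 [(74, 71.1, 23.4), (77, 69.9, 23.1), (80, 68.7, 24.0), (83, 67.4, 24.1), (86, 66.2, 23.5), (89, 64.9, 21.7), (92, 63.9, 33.5), (95, 62.7, 33.3), (98, 61.5, 34.3), (101, 60.3, 34.1)]
```

View pics/w9.png

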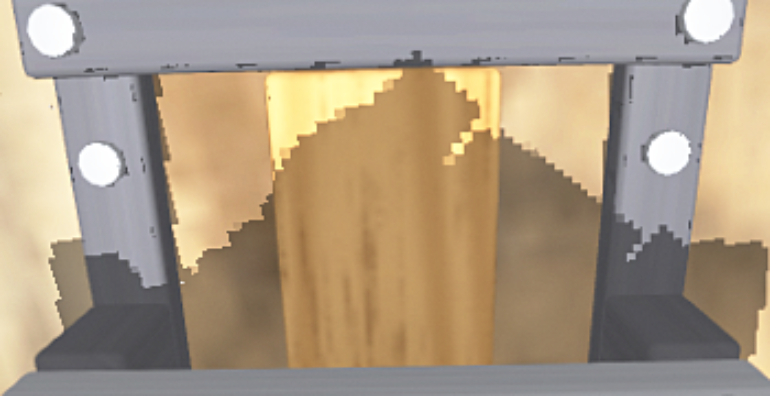

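The reaction is about 9 N and the block's edge meets the stop face at y≈64 mm across its whole width, so it is seated. I'll relax the push and open only part way, because of the rails.

Emit:
carry_out(steps=[[0,0,0,0,0,0,0.58],[0,0,0,0,0,0,0.58],[0,0,0,0,0,0,0.58]])

```text
t: 8.38
position: [0.5344, 0.1606, 0.0091]
ee_rot: [0.013, 0.755, 0.655, -0.018]
contact_force: [-0.2, -1.3, 0.3]
width: 0.0529
```

```bash
python3 - <<'E'
from h import *
plan([.5260,.09,.0125],-7.8,5,.58)
E
```

```text
t 8.38 pos [0.5344 0.1606 0.0091] yawy -8.2 w 0.0529 F [-0.2 -1.3  0.3]
total rotvec deg [-0.2  2.5 -0.3] d [-0.0084 -0.0706  0.0034]
[-0.001, 0.009, -0.001, -1.42, 0.03, -0.01, 0.58] ,
[-0.001, 0.009, -0.001, -1.42, 0.03, -0.02, 0.58] ,
[-0.001, 0.009, -0.001, -1.42, 0.03, -0.03, 0.58] ,
[-0.001, 0.009, -0.001, -1.42, 0.03, -0.04, 0.58] ,
[-0.001, 0.009, -0.001, -1.42, 0.03, -0.06, 0.58] ,
```

Released: the opening is 53 mm and the force is near zero. Now I'll back straight out, then raise the tool.

Emit:
carry_out(steps=[[0,0,0,-1.0,0,0,0.58],[0,0.01,0,-1.5,0,0,0.58],[0,0.01,0,-1.5,0,0,0.58],[0,0.01,0,-1.5,0,-0.1,0.58],[0,0,0,-2.0,0,-0.2,0.58],[0,0,0,-2.0,0,-1.0,0.58],[0,0,0,-2.0,0,-3.0,0.58],[0,0,0,-3.0,0,-3.0,0.58],[0,0,0,-3.0,0,-3.0,0.58],[0,0,0,-3.0,0,-3.0,0.58],[0,0,0,-3.0,0,-2.0,0.58],[0,0,0,0,0,0,0.58]])

```text
t: 9.38
position: [0.4958, -0.0792, 0.1633]
ee_rot: [-0.004, 0.752, 0.659, -0.007]
contact_force: [0.2, 0.5, -0.2]
width: 0.0532
```

```bash
cat > f.py <<'E'
from h import *
s=bot.observe(); print(round(s['t'],2),np.round(s['position'],3),np.round(s['contact_force'],1))
for n in ("top","wrist","side"):
    p=camera_params(n); im,D=camera(n); cv2.imwrite(f"pics/f_{n}.png",cv2.resize(im[:,:,::-1],None,fx=1.5,fy=1.5))
    P=cloud(p,D); z=P[...,2]
    a=np.radians(82.7); gy=np.array([np.cos(a),np.sin(a)]); gx=np.array([gy[1],-gy[0]])
    Q=P[...,:2]-np.array([.5362,.1852]); Y=Q@gy; X=Q@gx
    m=(z>.028)&(z<.04)&(abs(X)<.05)&(Y>-.06)&(Y<.08)&(im[...,0].astype(int)>im[...,2]+25)
    if m.sum()>30:
        q=np.c_[X[m],Y[m]].astype(np.float32)*1000; r=cv2.minAreaRect(q); print(n,m.sum(),np.round(r[0],1),np.round(r[1],1),round(r[2],1),'Y',q[:,1].min(),q[:,1].max(),'z',np.median(z[m]))
    for nm,c in dict(ring=(.6095,-.0806),tin=(.5515,-.2963)).items():
        m=(z>.025)&(z<.05)&(np.hypot(P[...,0]-c[0],P[...,1]-c[1])<.05)&(D>0)
        if m.sum()>100: print(n,nm,[np.round(float(v),3) for v in (cv2.minAreaRect(P[m][:,:2].astype(np.float32))[0])])
E
python3 f.py
```

```text
9.38 [ 0.496 -0.079  0.163] [ 0.2  0.5 -0.2]
top 561 [ 0.4 16.6] [45.  94.9] 0.3 Y -30.92781 64.04683 z 0.03432189215415493
top tin [np.float64(0.552), np.float64(-0.3)]
wrist ring [np.float64(0.612), np.float64(-0.081)]
side 444 [-0.4 18.6] [98.1 48.3] 88.9 Y -30.565836 67.65563 z 0.034589081143838796
side ring [np.float64(0.611), np.float64(-0.078)]
side tin [np.float64(0.553), np.float64(-0.294)]
```

View pics/f_top.png

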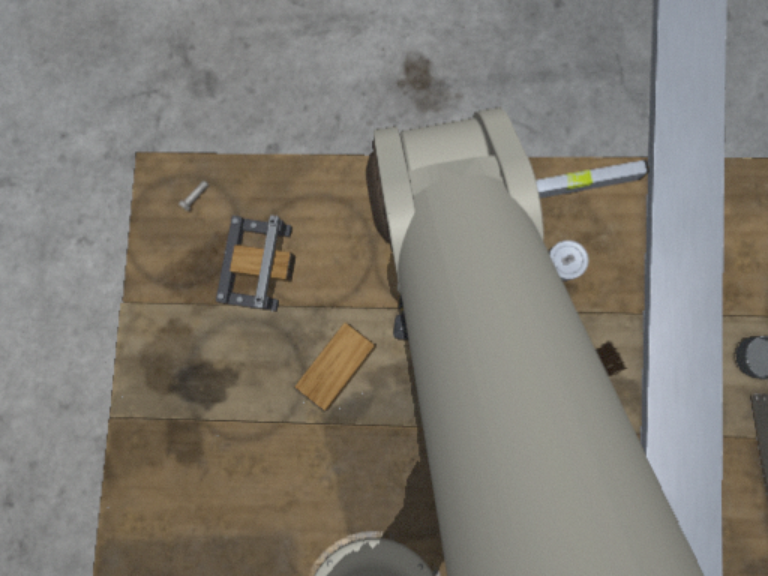

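View pics/f_side.png

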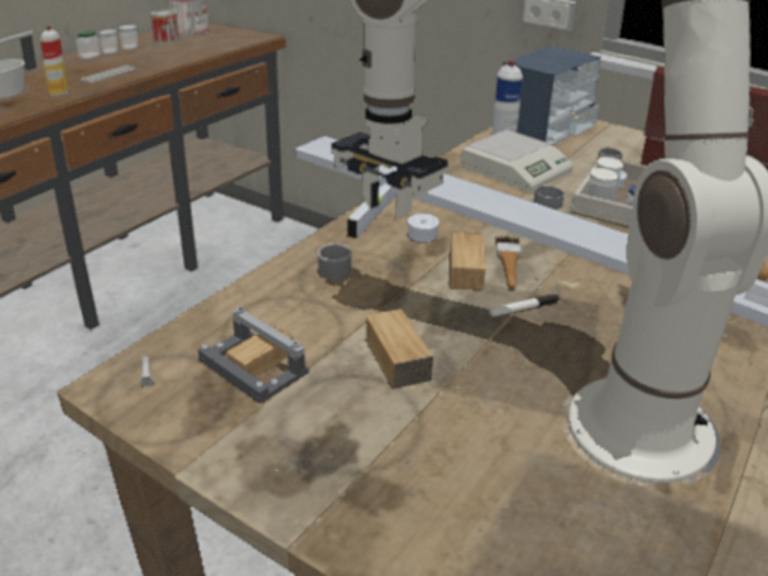

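The block sits in the gauge at (262,262) in the top view, flat and against the stop. The ring and tin are where they were, and the gripper is well clear. Handing in.

```bash
python3 -c "
from h import *
print(ticket.sign_off())"
```

```text
the job is handed in; nothing more can be done
None
```

The small block is in the height gauge, under the bar and square against the stop. I let go of it and handed the job in at about 9.5 s of the 45 s allowed. Sign-off reports no verdict.

**What I did:** I gripped the block by its trailing end and turned it about 24° flat on the table to line up with the gauge. I then slid it under the bar until the stop pushed back with about 9 N. I opened the fingers only part way because of the rails, backed straight out and then raised the tool.

**Last checks:**

| Check | Top camera | Side camera |
|---|---|---|
| Block position in the gauge frame, x / y | 0.4 / 16.6 mm | -0.4 / 18.6 mm (coarser) |
| Angle to the gauge axis | 0.3° | about 1° |
| Height of the block's top face | 34 mm (flat) | 35 mm (flat) |

- **Disagreement:** the side camera puts the block 2 mm further in than the top camera. That is about the calibration error, and both values are within the 6–25 mm limits.
- **Bystanders:** the ring and tin measured within about 4 mm of their starting positions, which is measurement noise.
- **Robot:** the gripper was at z = 0.16 m with contact force near zero.

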